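Set up the torch station for the crucible-heating demonstration

TASK

Set up the bench torch for the next heating demonstration: on the steel hearth plate in front of its nozzle, stack two of the three coloured packing plates, chosen so that the copper crucible, standing upright on top, has its mid-height level with the nozzle's centre line; centre plates and crucible on the hearth plate's white outline and leave the spare plate where it lies. Stand the blue-capped jar in the middle of the blue mat, and stand the cream firebrick shield upright on the bench midway on the straight line between crucible and jar, its broad faces towards them.

Things in the scene. Friction and masses are not known exactly. Their poses are not given: they have to be found in the camera images.
- hearth: Fixed dark steel plate 90 x 90 mm, 4 mm thick, with a white 56 mm square outline at its centre, lying on the bench (bench top at z = 0). Origin at the centre of its underside. Its x axis points from its centre straight to the torch; y is level across it. The blue mat's centre lies 200 mm from the plate's centre, along +y in some starts and along -y in others; a cork ring (36 mm radius, 12 mm high, not used) lies likewise on the other side.
- torch: Fixed hand torch lying level on a low cradle, brass nozzle (20 mm diameter) towards the hearth, blue gas canister at the rear. Origin on the bench directly below the nozzle's mouth, 65 mm from the hearth's centre; its x axis points away from the hearth, along the torch, which is 227 mm long. The nozzle's centre line is 50 mm above the bench; nozzle top at 60 mm, the grey disc 85 mm back reaches 74 mm, the canister (117 mm back and beyond) 80 mm.
- blue_mat: Fixed blue round mat, 68 mm diameter, 3 mm thick, the place for the jar. Origin at the centre of its underside; its axes are parallel to the hearth's.
- yellow_plate: Loose square yellow metal packing plate, 50 x 50 mm, 10 mm thick, lying flat. Origin at the centre of its underside. x and y parallel to its sides.
- green_plate: Loose square green metal packing plate, 50 x 50 mm, 15 mm thick, lying flat. Origin at the centre of its underside. x and y parallel to its sides.
- red_plate: Loose square red metal packing plate, 50 x 50 mm, 20 mm thick, lying flat. Origin at the centre of its underside. x and y parallel to its sides.
- crucible: Loose open copper crucible, straight-sided, 40 mm outer diameter, 32 mm high, 3 mm wall, 4 mm base, standing upright. Origin at the centre of its underside. 
- jar: Loose amber jar with a blue cap, standing upright, 44 mm diameter, 60 mm high in all. Origin at the centre of its underside. 
- shield: Loose cream-coloured firebrick, 24 mm thick (its x axis), 70 mm long (its y axis), 55 mm high, standing on its long narrow side. Origin at the centre of its underside. Its broad faces look along its +x and -x.
Not all that is in view belongs to the job. What is meant by the shield is not purple, and is the larger of those in its own colour.

How it is judged:
At the end, for the whole second after the job is handed in: Yellow and red plates and upright crucible within 12 mm of hearth centre, crucible base at 34 +-2.5 mm; jar upright within 15 mm of mat centre; shield upright on bench, 83-117 mm from hearth, within 17 mm of the line to the mat, square within 15 deg; green plate moved under 30 mm; all at rest (horizontal distance between each of yellow_plate, red_plate, crucible and hearth below 0.012 m and height (world z) of crucible between 0.0315 and 0.0365 m and horizontal distance between jar and blue_mat below 0.015 m and height (world z) of jar below 0.008 m and horizontal distance between shield and hearth between 0.083 and 0.117 m and horizontal distance between shield and blue_mat below 0.117 m and x of shield in the frame of hearth between -0.017 and 0.017 m and angle between the x axis of shield and the y axis of hearth, either way round below 0.26 rad and height (world z) of shield below 0.006 m and distance of green_plate from where it was at the start of the episode below 0.03 m and angle between each of yellow_plate, red_plate, crucible, jar, shield's own z axis and vertical below 0.1 rad and linear speed of each of yellow_plate, red_plate, crucible, jar, shield below 0.02 m/s); the robot touches nothing.
It fails at once if the spare green plate is carried off or knocked away (more than 50 mm) (distance of green_plate from where it was at the start of the episode above 0.05 m).
It fails at once if the jar is tipped over (angle between jar's own z axis and vertical above 0.6 rad).
It also fails if it takes over 134 s, if anything falls off the work surface, if the arm or the gripper's body presses on something with over 40 N, if the wrist force passes 120 N, or if a joint passes its speed limit or range.

ROBOT

A 7-joint arm with a two-finger parallel gripper is mounted at the origin on the work surface. World frame = base frame: x ahead of the robot, y to its left, z up, the work surface at z = 0. Lengths are in m, angles in rad, forces in N, time in s.
With the tool pointing down it reaches from about 0.4 to 0.85 m from the base axis. Payload 10.4 kg.
Tool frame: the origin (TCP) lies on the centre line of the jaws, within the pads' length; the fingertips stand 14 mm ahead of it and the grasp point (between the pads) lies 5 mm behind it (tip_reach is the z of the fingertips in the tool frame, in m); z points along the fingers, x is the direction in which the jaws open and shut, and the axes are right-handed (so a half turn about z gives the same grasp; the last joint's range is limited). The gripper opens to 87 mm and grips with 3 to 60 N. Pads are 19 mm wide; open, the fingers measure 117 mm over their backs; the gripper's body (75 mm by 190 mm) begins 51 mm behind the grasp point.
Start: joints at [1.22, 0.332, -0.065, 1.46, 0.022, 1.35, -0.088], TCP at [0.201, -0.592, 0.237] pointing down, gripper open.
Joint ranges: [-2.6, 2.6], [-0.5, 2.12], [-1.47, 1.34], [0.16, 2.42], [-1.27, 4.41], [0.06, 2.06], [-2.6, 2.6]. Speed limits (rad/s): [2.22, 2.22, 2.79, 2.79, 3.14, 3.14, 3.14].

INTERFACE

Orientations are given as a unit quaternion [x, y, z, w].
In Python, from bench import * gives the robot as it stands.
- The arm moves only by the tool carry_out, never from a script. Its argument "rows" is a list of rows, each a list of 5 numbers: the closure, from -1 (fully open) to 1 (shut), so that 0 is half open, then the shift along the tool's x, y, z in units of 30 mm (1.0 is 30 mm), then the turn about the tool's z in units of 5 degrees (1.0 is 5 degrees). In form: [[jaw, x, y, z, turn], ...]. A call has 1 to 20 rows; each row shifts and turns the pose as measured when the row begins, along the tool's axes as they then stand; what a row does not reach is not made up. A row lasts 1/12 s, in which the tool goes at most 41.7 mm and 7.16 degrees, less where a joint would pass 70% of its speed; a pose out of reach is approached as far as the arm can. A call is refused whole if a number of a shift passes 1 or a number of a turn 1, either way. A call with a gripper value outside its range is refused whole. The fingers move at their own pace and stop on an object; "force" is the grip in N (left out, the last holds). Time passes only in rows, so rows that do not move let the fingers close. It gives the time, the measured TCP pose, the force and the opening at its end, in the units of the state.
- read_state(): the state, without advancing time (a new reading comes with each control period).
- camera(name): name is "scene" or "top" or "wrist"; returns the picture (480x640x3 uint8, blue, green, red); there is no depth.
- camera_info(name): a dict with "fx", "fy", "cx", "cy" (pixels), "dist_coeffs" ([k1, k2, p1, p2, k3] as OpenCV has them; the pictures are not rectified), "extrinsics" (4x4, takes a point from camera to world coordinates); the wrist camera has in their place "tool_from_camera" (4x4, takes a point from camera to tool coordinates, whose origin is the TCP and whose axes are the tool frame's). Camera axes: x right, y down, z forward; pixel columns grow to the right and rows downward; lengths in m; the calibration is good to about 2 mm. A picture is of the moment at which its call begins: read the wrist's pose just before it. camera_info takes no time and is no camera call.
- close_job(): hands the job in, once; it reports no verdict.
Trained networks look in the newest picture that a camera, given by its name, has taken for a name from the list of things; names that differ only in an ending like _2 or _b are one class to them, and where a whole thing is asked for, a point or a joint stands for the part that bears it (a point fixed in the world has none). Each returns a list of dicts, best first, with "conf" (0 to 1); they miss things now and then, are a little off and sometimes report something else, mostly with a low value. They report only what shows in the picture. A call takes as long as a camera call. They do not tell look-alikes from the thing itself.
- recognise(query, camera): "box" ([centre column, centre row, width, height] in pixels, round what is visible of it).
- silhouettes(query, camera): "mask" (480x640 bool, what is visible of it) and "box" ([centre column, centre row, width, height] in pixels, round what is visible of it).
- pinpoint(query, camera): "xy" ([column, row] in pixels: a listed point, or the origin of a listed thing).
The state is a dict: "time": time; "joint_positions": joint angles; "joint_vel": joint speeds; "joint_torque": joint torques, N m; "ee_pos": TCP position; "eef_rot": TCP orientation; "ft_force": force on the tool from outside, world axes, zero at the start; "torque": the same for the moment, N m; "width": finger opening in m.
Only numpy, scipy, OpenCV 4.12 (cv2) and the standard library are available. Lean on these libraries where they do the work, as an engineer would, in place of code of your own. Each camera call takes 0.05 s, during which the arm holds its last target. There are 200 camera calls.

## Working session

There is one attempt and no reset: what is moved stays moved. The work goes in short steps, Python scripts to look and compute and a tool call to move; the robot and the scene stay as the last step left them, time stands still between calls to the robot, and variables do not carry over. Pictures are saved under pics/ and viewed, about 12 in all and at most 16, crops included, and the job is handed in when it is done.

Besides the shell and the picture viewer there is one more tool, called as name(argument=value, ...) on one line, values as JSON. carry_out: Moves the arm, as the interface text tells. Its arguments: {"type":"object","properties":{"rows":{"type":"array","items":{"type":"array","items":{"type":"number"}}},"force":{"type":"number"}},"required":["rows"]}

```bash
mkdir -p pics; ls
cat > h.py <<'E'
from bench import *
import numpy as np, cv2
from scipy.spatial.transform import Rotation as R
def cam(name):
    i=camera_info(name); K=np.array([[i['fx'],0,i['cx']],[0,i['fy'],i['cy']],[0,0,1]]); d=np.array(i['dist_coeffs'],float)
    if 'extrinsics' in i: T=np.array(i['extrinsics'])
    else:
        s=read_state(); A=np.eye(4); A[:3,:3]=R.from_quat(s['eef_rot']).as_matrix(); A[:3,3]=s['ee_pos']; T=A@np.array(i['tool_from_camera'])
    return K,d,T
def ray(c,uv):
    K,d,T=c; p=cv2.undistortPoints(np.array([[uv]],float),K,d)[0,0]
    return T[:3,3],T[:3,:3]@np.array([p[0],p[1],1])
def at(c,uv,z):
    o,v=ray(c,uv); return o+v*(z-o[2])/v[2]
def tri(r):
    A=np.zeros((3,3));b=np.zeros(3)
    for o,v in r:
        v=v/np.linalg.norm(v);P=np.eye(3)-np.outer(v,v);A+=P;b+=P@o
    return np.linalg.solve(A,b)
def proj(c,p):
    K,d,T=c;M=np.linalg.inv(T)
    return cv2.projectPoints(np.array([p],float),cv2.Rodrigues(M[:3,:3])[0],M[:3,3],K,d)[0].reshape(-1,2)
E
python3 - <<'E'
from h import *
np.set_printoptions(precision=3,suppress=True)
print(read_state())
cs={}
for n in ('scene','top'):
    cv2.imwrite(f'pics/{n}0.png',camera(n)); cs[n]=cam(n)
    print(n,cs[n][2].round(3).tolist(),cs[n][0].round(1).tolist())
for q in 'hearth torch blue_mat yellow_plate green_plate red_plate crucible jar shield'.split():
    for n in ('scene','top'):
        print(q,n,[(np.round(r['xy']).tolist(),round(r['conf'],2),at(cs[n],r['xy'],0)[:2].round(3).tolist()) for r in pinpoint(q,n)[:4]])
E
```

```text
pics
{'time': 0.0, 'joint_positions': array([ 1.22 ,  0.333, -0.065,  1.461,  0.022,  1.35 , -0.089]), 'joint_vel': array([-0.001,  0.   ,  0.   , -0.001,  0.002, -0.001,  0.   ]), 'joint_torque': array([ -0.001, -62.325,   0.024, -38.991,  -0.061,   0.04 ,   0.   ]), 'ee_pos': array([ 0.201, -0.591,  0.236]), 'eef_rot': array([ 0.813, -0.582, -0.001, -0.   ]), 'ft_force': array([-0.191,  0.084,  0.512]), 'torque': array([-0.008, -0.027, -0.043]), 'width': 0.0866842953183331}
scene [[0.709, 0.562, -0.426, 0.937], [0.705, -0.574, 0.417, -0.421], [-0.01, -0.596, -0.803, 0.816], [0.0, 0.0, 0.0, 1.0]] [[494.1, 0.0, 317.3], [0.0, 494.1, 232.7], [0.0, 0.0, 1.0]]
top [[-0.0, -0.994, 0.109, 0.371], [-1.0, -0.001, -0.01, 0.015], [0.01, -0.109, -0.994, 1.091], [0.0, 0.0, 0.0, 1.0]] [[507.2, 0.0, 320.4], [0.0, 507.2, 243.0], [0.0, 0.0, 1.0]]
hearth scene [([349.0, 265.0], 0.56, [0.604, -0.01])]
hearth top [([327.0, 188.0], 0.62, [0.611, -0.011])]
torch scene [([378.0, 284.0], 0.72, [0.673, -0.003])]
torch top [([326.0, 163.0], 0.61, [0.669, -0.008])]
blue_mat scene [([397.0, 200.0], 0.61, [0.56
[... 305 characters left out ...]
.0, 297.0], 0.89, [0.374, 0.299]), ([267.0, 263.0], 0.44, [0.448, 0.12])]
red_plate scene [([417.0, 130.0], 0.56, [0.459, 0.394])]
red_plate top [([138.0, 257.0], 0.66, [0.46, 0.4]), ([268.0, 264.0], 0.22, [0.445, 0.118])]
crucible scene [([245.0, 258.0], 0.73, [0.447, -0.141])]
crucible top [([390.0, 266.0], 0.53, [0.44, -0.146])]
jar scene [([339.0, 186.0], 0.67, [0.449, 0.128])]
jar top [([267.0, 264.0], 0.8, [0.445, 0.12])]
shield scene [([99.0, 310.0], 0.92, [0.341, -0.408]), ([157.0, 282.0], 0.78, [0.368, -0.297]), ([186.0, 312.0], 0.57, [0.461, -0.296])]
shield top [([460.0, 301.0], 0.86, [0.366, -0.297]), ([465.0, 258.0], 0.78, [0.457, -0.31]), ([514.0, 319.0], 0.7, [0.326, -0.413])]
```

View pics/scene0.png

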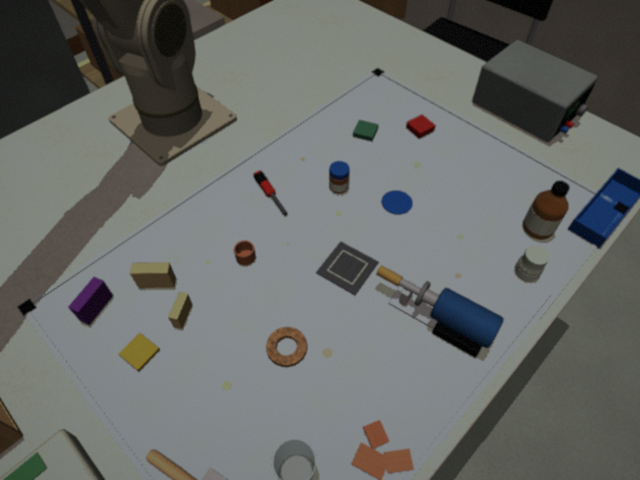

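View pics/top0.png

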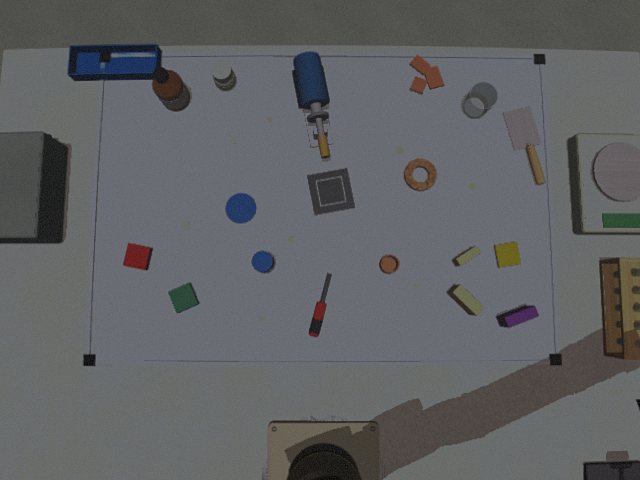

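The scene matches the text. In the top view the hearth is at (331,191) and the mat at (241,208). The plates are yellow (508,254), green (184,298) and red (138,256). The crucible is at (389,263), the jar at (263,261), and the large cream brick at (466,300); the small cream and purple bricks are decoys. Next I measure precise poses from the silhouettes.

```bash
cat > m.py <<'E'
from h import *
np.set_printoptions(precision=3,suppress=True)
H=dict(hearth=.004,torch=.06,blue_mat=.003,yellow_plate=.01,green_plate=.015,red_plate=.02,crucible=.032,jar=.06,shield=.055)
cs={n:cam(n) for n in('scene','top')}
for n in cs: camera(n)
P={}
for q,z in H.items():
    for n in cs:
        for r in silhouettes(q,n)[:3]:
            if r['conf']<.4: continue
            m=r['mask'].astype(np.uint8)
            c=max(cv2.findContours(m,0,1)[0],key=cv2.contourArea)[:,0].astype(float)
            w=np.array([at(cs[n],p,z)[:2] for p in c],np.float32)*1000
            b=cv2.minAreaRect(w); print(q,n,round(r['conf'],2),np.round(r['box']),'rect mm c',np.round(b[0],1),'size',np.round(b[1],1),'ang',round(b[2],1))
E
python3 m.py
python3 - <<'E'
from h import *
ct,cs_=cam('top'),cam('scene')
# two-view heights from hand-picked same features: jar cap top centre, red top centre, etc.
for nm,a,b in [('jar cap',(263,261),(339.5,170)),('red top',(138,256),(421,124)),('yellow',(508,254),(139,351)),('hearth',(331,191),(348,267)),('mat',(241,208),(397,202)),('green',(184,297.5),(366,129)),('crucible rim',(389,263),(245,246))]:
    print(nm,tri([ray(ct,a),ray(cs_,b)]).round(4))
E
```

```text
hearth scene 0.79 [347. 266.  61.  55.] rect mm c [607.1 -17.7] size [91.7 93.1] ang 11.2
hearth top 0.96 [329. 191.  50.  45.] rect mm c [602.5 -17.2] size [92.2 92.1] ang 10.5
torch scene 0.92 [444. 314. 127.  91.] rect mm c [785.6   0.8] size [226.3  96.8] ang 10.0
torch top 0.81 [311. 106.  42. 112.] rect mm c [780.5  19.5] size [240.6  68.7] ang 10.3
torch top 0.63 [185. 298.  29.  29.] rect mm c [374.4 281.9] size [51.  49.3] ang 19.8
blue_mat scene 0.83 [398. 202.  34.  29.] rect mm c [569.6 181.1] size [68.8 66.1] ang 10.2
blue_mat top 0.92 [241. 209.  32.  29.] rect mm c [567.  179.3] size [66.4 65.4] ang 0.9
yellow_plate scene 0.93 [140. 351.  42.  36.] rect mm c [ 468.1 -401. ] size [57.7 52.4] ang 7.6
yellow_plate scene 0.47 [396. 203.  34.  28.] rect mm c [571.5 175.2] size [66.4 69.6] ang 44.4
yellow_plate top 0.77 [507. 256.  23.  27.] rect mm c [ 466.1 -399.9] size [47.9 51.2] ang 9.4
green_plate scene 0.94 [367. 129.  26.  20.] rect mm c [378.9 293. ] size [51.  62.2] ang 23.3
green_plate top 0.85 [184. 299.  33.  33.] rect mm c [373.5 292.9] size [53.5 54.6] ang 24.
[... 879 characters left out ...]
ize [87.8 53.2] ang 44.6
shield scene 0.69 [ 90. 302.  41.  48.] rect mm c [ 354.3 -406.9] size [60.7 83. ] ang 21.3
shield scene 0.61 [182. 309.  23.  37.] rect mm c [ 481.2 -308.2] size [33.5 66.5] ang 32.3
shield top 0.95 [464. 301.  36.  31.] rect mm c [ 368.2 -290.6] size [79.4 32.4] ang 44.6
shield top 0.86 [518. 318.  39.  20.] rect mm c [ 333.3 -398.8] size [33.1 81.6] ang 20.7
shield top 0.8 [468. 257.  30.  18.] rect mm c [ 459.3 -294.7] size [19.3 60.5] ang 32.8
jar cap [0.4489 0.1239 0.054 ]
red top [0.4622 0.395  0.0192]
yellow [ 0.467  -0.4011  0.0083]
hearth [ 0.6061 -0.0172  0.0029]
mat [0.5685 0.1788 0.0015]
green [0.3747 0.2957 0.0125]
crucible rim [ 0.4457 -0.1373  0.0365]
```

```bash
cat > plan.py <<'E'
import sys
from h import *
def plan(x,y,z,yaw):
    s=read_state(); p=np.array(s['ee_pos']); M=R.from_quat(s['eef_rot']).as_matrix()
    a=np.degrees(np.arctan2(M[1,0],M[0,0])); t=-((yaw-a+180)%360-180)/5
    f=np.radians(yaw); d=np.array([x,y,z])-p
    tx=np.array([np.cos(f),np.sin(f),0]); ty=np.array([np.sin(f),-np.cos(f),0])
    print('t%.2f pos'%s['time'],p.round(4),'yaw %.1f'%a,'w %.4f'%s['width'],'F',np.round(s['ft_force'],1),'tilt',M[:3,2].round(3))
    print('turn units %.2f; then (after turn) x %.3f y %.3f z %.3f units'%(t,d@tx/.03,d@ty/.03,-d[2]/.03))
if __name__=='__main__': plan(*map(float,sys.argv[1:5]))
E
python3 plan.py 0.44 -0.40 0.2 -81
```

```text
t2.00 pos [ 0.2013 -0.5917  0.2366] yaw -71.2 w 0.0874 F [ 0.4 -0.5  0.1] tilt [ 0. -0. -1.]
turn units 1.96; then (after turn) x -5.068 y -8.860 z 1.219 units
```

carry_out(rows=[[-1, 0, 0, 0, 1], [-1, 0, 0, 0, 1], [-1, -0.5, -0.9, 0.12, 0], [-1, -0.5, -0.9, 0.12, 0], [-1, -0.5, -0.9, 0.12, 0], [-1, -0.5, -0.9, 0.12, 0], [-1, -0.5, -0.9, 0.12, 0], [-1, -0.5, -0.9, 0.12, 0], [-1, -0.5, -0.9, 0.12, 0], [-1, -0.5, -0.9, 0.12, 0], [-1, -0.5, -0.9, 0.12, 0], [-1, -0.5, -0.9, 0.12, 0], [-1, 0, 0, 0, 0]], force=25)

```text
time: 3.08
ee_pos: [0.4549, -0.3984, 0.1987]
eef_rot: [0.754, -0.657, 0.001, 0.001]
ft_force: [-0.7, 0.2, -0.5]
width: 0.0873
```

```bash
cat > look.py <<'E'
import sys
from plan import *
# look.py thing topheight tx ty tz yaw_guess : measure in wrist picture
q,z=sys.argv[1],float(sys.argv[2])
c=cam('wrist'); im=camera('wrist'); 
if len(sys.argv)>3: cv2.imwrite('pics/'+sys.argv[3],im)
for r in silhouettes(q,'wrist')[:3]:
    k=max(cv2.findContours(r['mask'].astype(np.uint8),0,1)[0],key=cv2.contourArea)[:,0].astype(float)
    b=cv2.minAreaRect(np.array([at(c,p,z)[:2] for p in k],np.float32)*1000)
    print(q,round(r['conf'],2),np.round(r['box']),'c mm',np.round(b[0],1),'size',np.round(b[1],1),'ang',round(b[2],1))
for r in pinpoint(q,'wrist')[:2]: print('pin',round(r['conf'],2),np.round(r['xy']),at(c,r['xy'],0)[:2].round(4))
E
python3 look.py yellow_plate .01 w1.png; python3 plan.py 0.467 -0.4 0.017 -81
```

```text
yellow_plate 0.58 [327. 200.  59.  56.] c mm [ 469.  -401.3] size [50.8 49.6] ang 8.7
pin 0.7 [329. 200.] [ 0.4662 -0.4049]
t3.23 pos [ 0.4492 -0.4046  0.1994] yaw -82.7 w 0.0868 F [-0.5 -0.1  0.2] tilt [-0.002 -0.006 -1.   ]
turn units -0.33; then (after turn) x -0.058 y -0.611 z 6.079 units
```

View pics/w1.png

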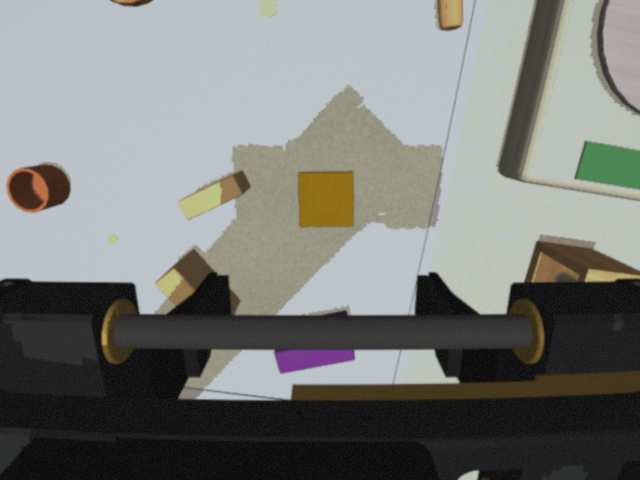

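The yellow plate is at pixel (327,200), agreeing with the fixed cameras; the decoy bricks are clear of the jaws.

carry_out(rows=[[-1, 0, -0.65, 0.5, -0.28], [-1, 0, 0, 0.9, 0], [-1, 0, 0, 0.9, 0], [-1, 0, 0, 0.9, 0], [-1, 0, 0, 0.5, 0], [-1, 0, 0, 0, 0], [-1, 0, 0, 0, 0]])

```text
time: 3.82
ee_pos: [0.461, -0.415, 0.0877]
eef_rot: [0.754, -0.657, 0.004, 0.006]
ft_force: [-0.4, -0.2, 0.5]
width: 0.0869
```

```bash
python3 look.py yellow_plate .01; python3 plan.py 0.468 -0.401 0.017 -81.3
```

```text
yellow_plate 0.74 [298. 236.  81.  84.] c mm [ 469.5 -400.8] size [51.9 50.1] ang 8.5
pin 0.83 [300. 233.] [ 0.4695 -0.4016]
t3.97 pos [ 0.4623 -0.4149  0.0891] yaw -82.1 w 0.0865 F [-0.2  0.2 -0. ] tilt [ 0.001 -0.016 -1.   ]
turn units -0.16; then (after turn) x -0.428 y -0.257 z 2.404 units
```

carry_out(rows=[[-1, -0.43, -0.25, 0.4, -0.16], [-1, 0, 0, 0.5, 0], [-1, 0, 0, 0.5, 0], [-1, 0, 0, 0.4, 0], [-1, 0, 0, 0, 0], [-1, 0, 0, 0, 0]])

```text
time: 4.47
ee_pos: [0.4737, -0.3991, 0.037]
eef_rot: [0.76, -0.649, 0.011, 0.005]
ft_force: [-1.1, 0.1, 0.4]
width: 0.0867
```

```bash
python3 plan.py 0.469 -0.401 0.017 -81.3
```

```text
t4.47 pos [ 0.4737 -0.3991  0.037 ] yaw -81.0 w 0.0867 F [-1.1  0.1  0.4] tilt [ 0.01  -0.021 -1.   ]
turn units 0.06; then (after turn) x 0.038 y 0.166 z 0.665 units
```

carry_out(rows=[[-1, 0, 0.16, 0.65, 0], [1, 0, 0, 0, 0], [1, 0, 0, 0, 0], [1, 0, 0, 0, 0], [1, 0, 0, 0, 0], [1, 0, 0, 0, 0], [1, 0, 0, 0, 0]])

```text
time: 5.05
ee_pos: [0.4732, -0.4008, 0.0233]
eef_rot: [0.761, -0.649, 0.014, 0.004]
ft_force: [-0.5, -0.2, 0.6]
width: 0.055
```

```bash
python3 plan.py 0.605 -0.0175 0.12 -79.5
```

```text
t5.05 pos [ 0.4732 -0.4008  0.0233] yaw -80.9 w 0.0550 F [-0.5 -0.2  0.6] tilt [ 0.016 -0.025 -1.   ]
turn units -0.28; then (after turn) x -11.761 y -6.649 z -3.222 units
```

Fingertips are still at 9 mm height, so I go lower before gripping.

carry_out(rows=[[-0.6, 0, 0, 0, 0], [-0.6, 0, 0.1, 0.28, 0], [-0.6, 0, 0, 0.0, 0]])

```text
time: 5.3
ee_pos: [0.4717, -0.4029, 0.0165]
eef_rot: [0.761, -0.649, 0.017, 0.004]
ft_force: [0.0, -0.6, 0.3]
width: 0.066
```

```bash
python3 plan.py 0.469 -0.401 0.016 -81.3
```

```text
t5.30 pos [ 0.4717 -0.4029  0.0165] yaw -80.9 w 0.0660 F [ 0.  -0.6  0.3] tilt [ 0.02  -0.028 -0.999]
turn units 0.08; then (after turn) x -0.075 y 0.081 z 0.016 units
```

carry_out(rows=[[1, -0.07, 0, 0.02, 0], [1, 0, 0, 0, 0], [1, 0, 0, 0, 0], [1, 0, 0, 0, 0], [1, 0, 0, 0, 0]])

```text
time: 5.72
ee_pos: [0.4712, -0.3989, 0.0154]
eef_rot: [0.761, -0.648, 0.015, 0.004]
ft_force: [-0.9, -1.2, 3.0]
width: 0.0499
```

```bash
python3 plan.py 0.605 -0.0175 0.12 -79.5; python3 -c "
from h import *
s=read_state();print(s['joint_positions'],s['joint_torque'],s['joint_vel'])"
```

```text
t5.72 pos [ 0.4712 -0.3989  0.0154] yaw -80.9 w 0.0499 F [-0.9 -1.2  3. ] tilt [ 0.019 -0.026 -0.999]
turn units -0.28; then (after turn) x -11.689 y -6.702 z -3.487 units
[ 0.78623852  0.51382265 -0.20426279  1.71173412  0.1408782   0.89958339
 -0.88838426] [-2.56802738e-01 -6.50778580e+01 -2.86602236e+00 -3.08452392e+01
 -1.32622272e-01 -1.37092634e-01 -1.24198038e-02] [-0.00041758 -0.00099007 -0.00029053  0.0029737  -0.00039897  0.0019754
  0.00086311]
```

Gripped (49.9 mm). I lift and carry it above the hearth.

carry_out(rows=[[1, 0, 0, -0.8, 0], [1, 0, 0, -0.9, 0], [1, 0, 0, -0.9, 0], [1, 0, 0, -0.9, 0], [1, -0.9, -0.52, 0, -0.28], [1, -0.9, -0.52, 0, 0], [1, -0.9, -0.52, 0, 0], [1, -0.9, -0.52, 0, 0], [1, -0.9, -0.52, 0, 0], [1, -0.9, -0.52, 0, 0], [1, -0.9, -0.52, 0, 0], [1, -0.9, -0.52, 0, 0], [1, -0.9, -0.52, 0, 0], [1, -0.9, -0.52, 0, 0], [1, -0.9, -0.52, 0, 0], [1, 0, 0, 0, 0]])

```text
time: 7.05
ee_pos: [0.5832, -0.0644, 0.1114]
eef_rot: [0.766, -0.643, 0.012, 0.007]
ft_force: [-1.5, 1.1, -0.5]
width: 0.0499
```

```bash
python3 look.py hearth .004 w2.png; python3 plan.py 0.605 -0.0175 0.05 -79.5
```

```text
hearth 0.56 [254. 194. 141. 135.] c mm [607.5 -17.7] size [90.3 90.7] ang 10.9
pin 0.55 [252. 199.] [ 0.604  -0.0155]
t7.20 pos [ 0.5816 -0.0725  0.1112] yaw -80.4 w 0.0496 F [ 0.2 -0.5  0.3] tilt [ 0.008 -0.031 -0.999]
turn units -0.19; then (after turn) x -1.659 y -1.101 z 2.042 units
```

View pics/w2.png

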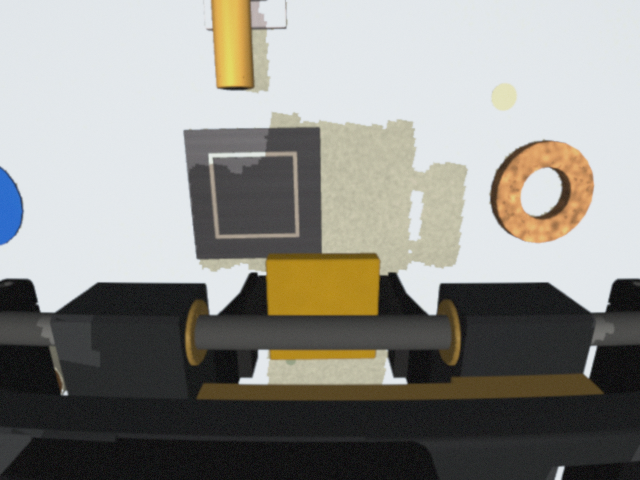

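The picture shows the hearth outline at (255,195), the nozzle mouth at (235,85), and the yellow plate held square in the jaws. I correct and go lower.

carry_out(rows=[[1, -0.83, -0.6, 0, -0.2], [1, -0.83, -0.6, 0, 0], [1, 0, 0, 0.5, 0], [1, 0, 0, 0.8, 0], [1, 0, 0, 0.6, 0], [1, 0, 0, 0, 0], [1, 0, 0, 0, 0]])

```text
time: 7.78
ee_pos: [0.6089, -0.0323, 0.0508]
eef_rot: [0.764, -0.645, 0.015, 0.012]
ft_force: [0.5, 0.9, -0.3]
width: 0.0498
```

```bash
python3 plan.py 0.608 -0.017 0.021 -79.3
```

```text
t7.78 pos [ 0.6089 -0.0323  0.0508] yaw -80.4 w 0.0498 F [ 0.5  0.9 -0.3] tilt [ 0.007 -0.038 -0.999]
turn units -0.22; then (after turn) x -0.507 y -0.064 z 0.993 units
```

carry_out(rows=[[1, -0.5, -0.06, 0.3, -0.22], [1, 0, 0, 0, 0], [1, 0, 0, 0, 0]])

```text
time: 8.03
ee_pos: [0.6088, -0.0202, 0.0428]
eef_rot: [0.769, -0.639, 0.016, 0.013]
ft_force: [0.2, -1.2, -0.0]
width: 0.05
```

```bash
python3 plan.py 0.608 -0.017 0.021 -79.3
```

```text
t8.03 pos [ 0.6088 -0.0202  0.0428] yaw -79.5 w 0.0500 F [ 0.2 -1.2 -0. ] tilt [ 0.009 -0.04  -0.999]
turn units -0.04; then (after turn) x -0.108 y 0.008 z 0.726 units
```

carry_out(rows=[[1, -0.11, 0, 0.45, 0], [1, 0, 0, 0.22, 0], [1, 0, 0, 0, 0], [1, 0, 0, 0, 0]])

```text
time: 8.37
ee_pos: [0.6094, -0.0177, 0.0224]
eef_rot: [0.769, -0.639, 0.017, 0.012]
ft_force: [-0.6, 1.0, 0.1]
width: 0.0497
```

```bash
python3 plan.py 0.608 -0.017 0.0195 -79.3
```

```text
t8.37 pos [ 0.6094 -0.0177  0.0224] yaw -79.5 w 0.0497 F [-0.6  1.   0.1] tilt [ 0.012 -0.04  -0.999]
turn units -0.04; then (after turn) x -0.031 y 0.040 z 0.097 units
```

carry_out(rows=[[1, 0, 0.04, 0.1, 0], [1, 0, 0, 0, 0], [-0.7, 0, 0, 0, 0], [-0.7, 0, 0, 0, 0], [-1, 0, 0, -0.3, 0], [-1, 0, 0, -0.9, 0], [-1, 0, 0, -0.9, 0], [-1, 0, 0, -0.9, 0], [-1, 0, 0, -0.9, 0], [-1, 0, 0, 0, 0]])

```text
time: 9.2
ee_pos: [0.606, -0.0135, 0.1435]
eef_rot: [0.768, -0.64, 0.017, 0.012]
ft_force: [1.3, 0.9, -0.2]
width: 0.0859
```

```bash
python3 look.py yellow_plate .014; python3 plan.py 0.44 0.385 0.16 -100.4
```

```text
yellow_plate 0.81 [324. 233.  70.  69.] c mm [607.  -20.5] size [50.6 50. ] ang 9.5
pin 0.61 [323. 229.] [ 0.6058 -0.0217]
t9.35 pos [ 0.6034 -0.0141  0.1375] yaw -79.5 w 0.0870 F [-0.4 -0.4 -1.1] tilt [ 0.003 -0.04  -0.999]
turn units 4.17; then (after turn) x -12.103 y 7.759 z -0.749 units
```

Yellow is within 3 mm of the hearth centre. Now red.

carry_out(rows=[[-1, 0, 0, -0.8, -1], [-1, 0, 0, 0, -1], [-1, 0, 0, 0, -1], [-1, 0, 0, 0, -1], [-1, 0, 0, 0, -1], [-1, 0, 0, 0, -1], [-1, 0, 0, 0, -1], [-1, 0, 0, 0, -1], [-1, 0, 0, 0, -1], [-1, 0, 0, 0, -1], [-1, 0, 0, 0, -1], [-1, 0, 0, 0, -1], [-1, 0, 0, 0, -1], [-1, 0, 0, 0, -1], [-1, 0, 0, 0, 0]])

```text
time: 10.6
ee_pos: [0.5916, -0.015, 0.1417]
eef_rot: [0.998, -0.053, -0.015, 0.02]
ft_force: [-0.2, -0.3, -0.3]
width: 0.0872
```

```bash
python3 plan.py 0.445 0.385 0.16 -10.4
```

```text
t10.60 pos [ 0.5916 -0.015   0.1417] yaw -6.1 w 0.0872 F [-0.2 -0.3 -0.3] tilt [-0.032 -0.039 -0.999]
turn units 0.87; then (after turn) x -7.214 y -12.234 z -0.609 units
```

carry_out(rows=[[-1, -0.52, -0.87, -0.05, 0.5], [-1, -0.52, -0.87, -0.05, 0.37], [-1, -0.52, -0.87, -0.05, 0], [-1, -0.52, -0.87, -0.05, 0], [-1, -0.52, -0.87, -0.05, 0], [-1, -0.52, -0.87, -0.05, 0], [-1, -0.52, -0.87, -0.05, 0], [-1, -0.52, -0.87, -0.05, 0], [-1, -0.52, -0.87, -0.05, 0], [-1, -0.52, -0.87, -0.05, 0], [-1, -0.52, -0.87, -0.05, 0], [-1, -0.52, -0.87, -0.05, 0], [-1, 0, 0, 0, 0], [-1, 0, 0, 0, 0]])

```text
time: 11.77
ee_pos: [0.4567, 0.338, 0.1376]
eef_rot: [0.992, -0.118, -0.024, 0.025]
ft_force: [1.5, -1.1, -0.8]
width: 0.0873
```

```bash
python3 look.py red_plate .02 w3.png; python3 plan.py 0.46 0.395 0.08 -10.4
```

```text
red_plate 0.68 [312. 138.  75.  81.] c mm [462.7 398.2] size [49.8 50.2] ang 78.7
pin 0.89 [318. 138.] [0.4638 0.3968]
t11.92 pos [0.4578 0.3365 0.138 ] yaw -13.7 w 0.0871 F [ 0.5 -0.4  0. ] tilt [-0.053 -0.044 -0.998]
turn units -0.67; then (after turn) x -0.280 y -1.932 z 1.933 units
```

View pics/w3.png

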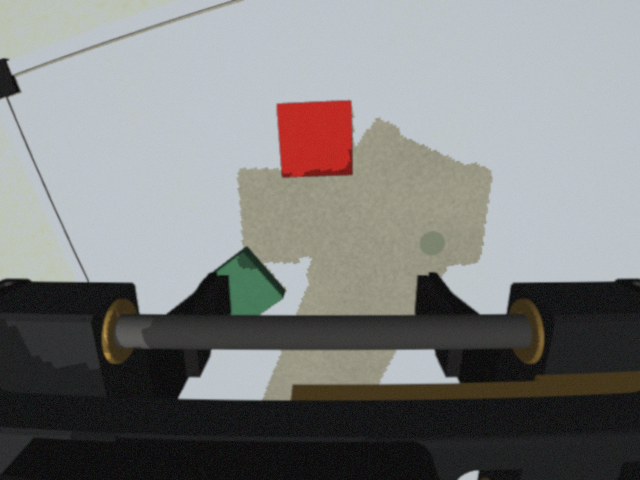

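Red is at (313,138), matching the top-camera position; green lies at (250,285), just outside the approach. I go above red and descend.

carry_out(rows=[[-1, -0.2, -0.95, 0, -0.67], [-1, -0.1, -0.95, 0, 0], [-1, 0, 0, 0.9, 0], [-1, 0, 0, 0.9, 0], [-1, 0, 0, 0, 0]])

```text
time: 12.33
ee_pos: [0.4647, 0.3863, 0.08]
eef_rot: [0.995, -0.097, -0.022, 0.025]
ft_force: [-0.2, -1.7, -1.1]
width: 0.0875
```

```bash
python3 plan.py 0.4615 0.3965 0.022 -10.9; python3 -c "
from h import *
for _ in range(3):
  s=read_state();print(s['time'],s['ee_pos'],s['joint_positions'].round(4)); camera('wrist')"
```

```text
t12.33 pos [0.4647 0.3863 0.08  ] yaw -11.2 w 0.0875 F [-0.2 -1.7 -1.1] tilt [-0.049 -0.046 -0.998]
turn units -0.06; then (after turn) x -0.168 y -0.315 z 1.933 units
12.3333 [0.4646769  0.38627649 0.07998702] [-0.2281  0.5719 -0.7182  1.5958  0.3847  1.1925 -1.2299]
12.3833 [0.4656356 0.3865201 0.08228  ] [-0.2274  0.5698 -0.7188  1.5932  0.3838  1.1951 -1.2291]
12.4333 [0.46631557 0.38735705 0.08420793] [-0.227   0.568  -0.7198  1.5912  0.3834  1.196  -1.2287]
```

carry_out(rows=[[-0.7, -0.2, -0.3, 0.7, -0.06], [-0.7, 0, 0, 0.8, 0], [-0.7, 0, 0, 0.3, 0], [-0.7, 0, 0, 0, 0]])

```text
time: 12.82
ee_pos: [0.4657, 0.3966, 0.0381]
eef_rot: [0.995, -0.098, -0.015, 0.02]
ft_force: [0.1, -0.2, -0.1]
width: 0.075
```

```bash
python3 plan.py 0.4615 0.3965 0.02 -10.9
```

```text
t12.82 pos [0.4657 0.3966 0.0381] yaw -11.2 w 0.0750 F [ 0.1 -0.2 -0.1] tilt [-0.034 -0.036 -0.999]
turn units -0.07; then (after turn) x -0.138 y 0.028 z 0.602 units
```

carry_out(rows=[[-0.7, -0.12, 0, 0.3, 0], [-0.7, 0, 0, 0.3, 0], [-0.7, 0, 0, 0.1, 0], [1, 0, 0, 0, 0], [1, 0, 0, 0, 0], [1, 0, 0, 0, 0], [1, 0, 0, 0, 0], [1, 0, 0, 0, 0]])

```text
time: 13.48
ee_pos: [0.4643, 0.3974, 0.0214]
eef_rot: [0.995, -0.099, -0.013, 0.018]
ft_force: [0.6, 0.3, -1.0]
width: 0.0501
```

```bash
python3 plan.py 0.59 -0.02 0.16 -10.9
```

```text
t13.48 pos [0.4643 0.3974 0.0214] yaw -11.4 w 0.0501 F [ 0.6  0.3 -1. ] tilt [-0.029 -0.032 -0.999]
turn units -0.10; then (after turn) x 6.745 y 12.870 z -4.620 units
```

carry_out(rows=[[1, 0, 0, -0.5, 0], [1, 0, 0, -0.8, 0], [1, 0, 0, -0.8, 1], [1, 0, 0, -0.8, 1], [1, 0, 0, -0.8, 1], [1, 0, 0, -0.6, 1], [1, 0, 0, -0.2, 1], [1, 0, 0, -0.1, 1], [1, 0, 0, -0.1, 1], [1, 0, 0, -0.1, 1], [1, 0, 0, -0.1, 1], [1, 0, 0, -0.1, 1], [1, 0, 0, -0.1, 1], [1, 0, 0, -0.1, 1], [1, 0, 0, -0.1, 1], [1, 0, 0, 0, 0]])

```text
time: 14.82
ee_pos: [0.4658, 0.4049, 0.2065]
eef_rot: [0.77, -0.637, -0.002, 0.018]
ft_force: [0.1, 0.8, -1.1]
width: 0.0497
```

```bash
python3 plan.py 0.60 -0.01 0.14 -79.3
```

```text
t14.82 pos [0.4658 0.4049 0.2065] yaw -79.2 w 0.0497 F [ 0.1  0.8 -1.1] tilt [-0.026 -0.024 -0.999]
turn units 0.02; then (after turn) x 14.421 y -1.826 z 2.218 units
```

carry_out(rows=[[1, 0.95, -0.12, 0.1, 0], [1, 0.95, -0.12, 0.1, 0], [1, 0.95, -0.12, 0.1, 0], [1, 0.95, -0.12, 0.1, 0], [1, 0.95, -0.12, 0.1, 0], [1, 0.95, -0.12, 0.1, 0], [1, 0.95, -0.12, 0.1, 0], [1, 0.95, -0.12, 0.1, 0], [1, 0.95, -0.12, 0.1, 0], [1, 0.95, -0.12, 0.1, 0], [1, 0.95, -0.12, 0.1, 0], [1, 0.95, -0.12, 0.1, 0], [1, 0.95, -0.12, 0.1, 0], [1, 0.6, -0.12, 0.1, 0], [1, 0, 0, 0, 0], [1, 0, 0, 0, 0]])

```text
time: 16.15
ee_pos: [0.5973, 0.0226, 0.1772]
eef_rot: [0.79, -0.612, -0.003, 0.014]
ft_force: [-0.1, 0.4, -0.8]
width: 0.0498
```

```bash
python3 plan.py 0.6075 -0.019 0.07 -79.3
```

```text
t16.15 pos [0.5973 0.0226 0.1772] yaw -75.5 w 0.0498 F [-0.1  0.4 -0.8] tilt [-0.022 -0.018 -1.   ]
turn units 0.76; then (after turn) x 1.426 y -0.076 z 3.573 units
```

carry_out(rows=[[1, 0.7, 0, 0, 0.76], [1, 0.7, -0.08, 0, 0], [1, 0, 0, 0.8, 0], [1, 0, 0, 0.9, 0], [1, 0, 0, 0.9, 0], [1, 0, 0, 0.7, 0], [1, 0, 0, 0, 0], [1, 0, 0, 0, 0]])

```text
time: 16.82
ee_pos: [0.6077, -0.0109, 0.0814]
eef_rot: [0.777, -0.629, -0.002, 0.01]
ft_force: [-0.1, 0.0, -1.1]
width: 0.0496
```

```bash
python3 look.py yellow_plate .014 w4.png; python3 plan.py 0.6075 -0.019 0.0365 -79.3
```

```text
yellow_plate 0.9 [338. 228.  87.  19.] c mm [627.8 -16.1] size [11.  50.4] ang 12.5
pin 0.18 [ 26. 245.] [0.5702 0.1785]
t16.97 pos [ 0.6087 -0.0115  0.0826] yaw -78.1 w 0.0497 F [ 1.   0.2 -2.5] tilt [-0.013 -0.013 -1.   ]
turn units 0.24; then (after turn) x 0.237 y 0.085 z 1.538 units
```

View pics/w4.png

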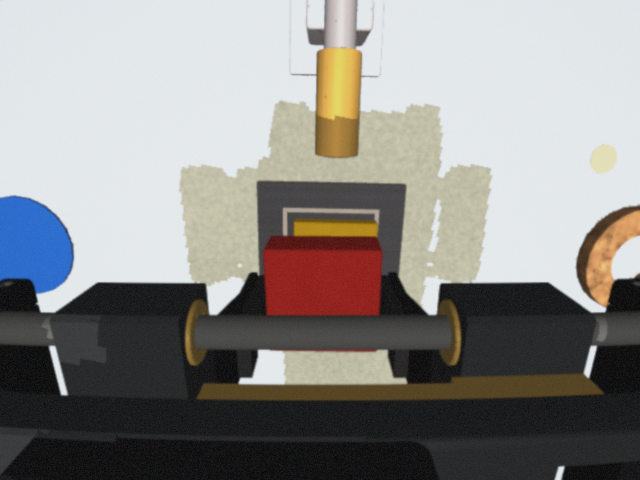

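Yellow lies well centred within the outline (front edge at column 336, outline centre about 331). I lower red.

carry_out(rows=[[1, 0.2, 0.08, 0.4, 0.24], [1, 0, 0, 0.6, 0], [1, 0, 0, 0.3, 0], [1, 0, 0, 0, 0]])

```text
time: 17.3
ee_pos: [0.6103, -0.0195, 0.0465]
eef_rot: [0.769, -0.639, 0.003, 0.007]
ft_force: [0.6, -0.4, -2.0]
width: 0.0501
```

```bash
python3 plan.py 0.6075 -0.018 0.0365 -79.3
```

```text
t17.30 pos [ 0.6103 -0.0195  0.0465] yaw -79.5 w 0.0501 F [ 0.6 -0.4 -2. ] tilt [-0.004 -0.014 -1.   ]
turn units -0.04; then (after turn) x -0.068 y 0.083 z 0.334 units
```

carry_out(rows=[[1, -0.06, 0.08, 0.28, 0], [1, 0, 0, 0.1, 0], [1, 0, 0, 0, 0]])

```text
time: 17.55
ee_pos: [0.6084, -0.0186, 0.036]
eef_rot: [0.768, -0.64, 0.004, 0.006]
ft_force: [-0.3, -1.1, 1.8]
width: 0.0497
```

```bash
python3 plan.py 0.6075 -0.018 0.0354 -79.3
```

```text
t17.55 pos [ 0.6084 -0.0186  0.036 ] yaw -79.6 w 0.0497 F [-0.3 -1.1  1.8] tilt [-0.002 -0.014 -1.   ]
turn units -0.05; then (after turn) x -0.025 y 0.026 z 0.019 units
```

carry_out(rows=[[-0.7, 0, 0, 0.02, 0], [-0.7, 0, 0, 0, 0], [-1, 0, 0, 0, 0], [-1, 0, 0, -0.5, 0], [-1, 0, 0, -0.9, 0], [-1, 0, 0, -0.9, 0], [-1, 0, 0, -0.9, 0], [-1, 0, 0, -0.9, 0], [-1, 0, 0, -0.6, 0], [-1, 0, 0, 0, 0]])

```text
time: 18.38
ee_pos: [0.6089, -0.0161, 0.1842]
eef_rot: [0.769, -0.64, 0.004, 0.005]
ft_force: [-0.7, 0.1, 0.1]
width: 0.0865
```

```bash
python3 look.py red_plate .034; python3 plan.py 0.42 0.122 0.16 -79.3
```

```text
red_plate 0.72 [324. 218.  61.  66.] c mm [612.8 -19.5] size [53.5 51.2] ang 10.0
pin 0.56 [323. 216.] [ 0.6082 -0.0207]
t18.53 pos [ 0.6068 -0.0165  0.1791] yaw -79.5 w 0.0871 F [ 0.5 -0.3  0.2] tilt [-0.007 -0.014 -1.   ]
turn units -0.04; then (after turn) x -5.691 y 5.262 z 0.637 units
```

carry_out(rows=[[-1, -0.8, 0.75, 0.1, 0], [-1, -0.8, 0.75, 0.1, 0], [-1, -0.8, 0.75, 0.1, 0], [-1, -0.8, 0.75, 0.1, 0], [-1, -0.8, 0.75, 0.1, 0], [-1, -0.8, 0.75, 0, 0], [-1, -0.8, 0.7, 0, 0], [-1, 0, 0, 0, 0], [-1, 0, 0, 0, 0]])

```text
time: 19.28
ee_pos: [0.407, 0.1213, 0.148]
eef_rot: [0.767, -0.641, -0.005, 0.016]
ft_force: [0.7, -0.4, -0.2]
width: 0.0871
```

```bash
python3 look.py jar .06 w5.png; python3 plan.py 0.447 0.122 0.09 -79.3
```

```text
pin 0.64 [323. 165.] [0.4503 0.125 ]
t19.43 pos [0.4085 0.1208 0.1485] yaw -79.8 w 0.0872 F [ 0.1  0.9 -0. ] tilt [-0.028 -0.018 -0.999]
turn units -0.11; then (after turn) x 0.198 y -1.269 z 1.952 units
```

View pics/w5.png

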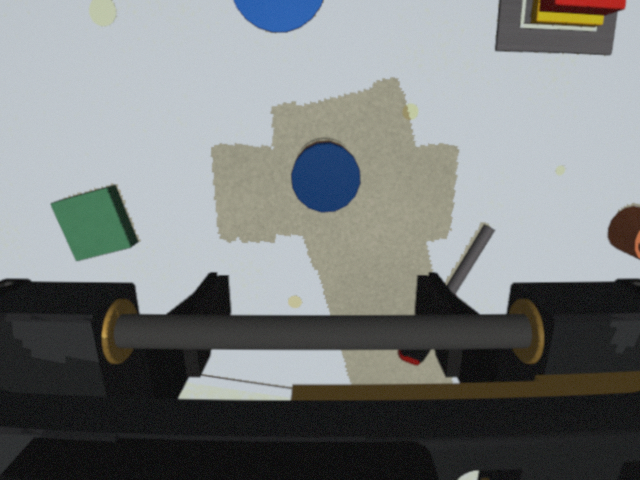

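```bash
python3 -c "
from plan import *
p=at(cam('wrist'),(326,177),.06);print(p)
plan(p[0],p[1],0.085,-79.3)"
```

```text
[0.45226103 0.12381437 0.06      ]
t19.43 pos [0.4085 0.1208 0.1485] yaw -79.8 w 0.0872 F [ 0.1  0.9 -0. ] tilt [-0.028 -0.018 -0.999]
turn units -0.11; then (after turn) x 0.171 y -1.453 z 2.118 units
```

The jar's cap is at (326,177), giving about (0.449, 0.123); the screwdriver is clear of the jaws.

carry_out(rows=[[-1, 0.1, -0.7, 0, 0], [-1, 0.1, -0.65, 0, 0], [-1, 0, 0, 0.7, 0], [-1, 0, 0, 0.8, 0], [-1, 0, 0, 0.4, 0], [-1, 0, 0, 0, 0]])

```text
time: 19.93
ee_pos: [0.4549, 0.1162, 0.0868]
eef_rot: [0.763, -0.646, -0.005, 0.015]
ft_force: [-0.6, 0.2, 0.3]
width: 0.0872
```

```bash
python3 plan.py 0.449 0.123 0.036 -79.3
```

```text
t19.93 pos [0.4549 0.1162 0.0868] yaw -80.4 w 0.0872 F [-0.6  0.2  0.3] tilt [-0.028 -0.016 -0.999]
turn units -0.23; then (after turn) x -0.259 y 0.152 z 1.694 units
```

carry_out(rows=[[-1, -0.25, 0.1, 0.3, -0.2], [-1, 0, 0, 0.7, 0], [-1, 0, 0, 0.6, 0], [-1, 0, 0, 0.1, 0], [-1, 0, 0, 0, 0]])

```text
time: 20.35
ee_pos: [0.451, 0.1227, 0.0344]
eef_rot: [0.769, -0.639, -0.006, 0.014]
ft_force: [0.7, -0.1, 1.5]
width: 0.087
```

```bash
python3 plan.py 0.449 0.123 0.036 -79.3
```

```text
t20.35 pos [0.451  0.1227 0.0344] yaw -79.4 w 0.0870 F [ 0.7 -0.1  1.5] tilt [-0.027 -0.015 -1.   ]
turn units -0.02; then (after turn) x -0.024 y 0.065 z -0.054 units
```

carry_out(rows=[[1, 0, 0, 0, 0], [1, 0, 0, 0, 0], [1, 0, 0, 0, 0], [1, 0, 0, 0, 0], [1, 0, 0, 0, 0], [1, 0, 0, 0, 0], [1, 0, 0, -0.5, 0], [1, 0, 0, -0.8, 0], [1, 0, 0, -0.2, 0], [1, 0, 0, 0, 0]])

```text
time: 21.18
ee_pos: [0.4539, 0.1241, 0.0847]
eef_rot: [0.769, -0.639, -0.004, 0.012]
ft_force: [-1.1, -0.7, -2.4]
width: 0.0429
```

```bash
python3 plan.py 0.568 0.179 0.08 -79.3
```

```text
t21.18 pos [0.4539 0.1241 0.0847] yaw -79.4 w 0.0429 F [-1.1 -0.7 -2.4] tilt [-0.022 -0.014 -1.   ]
turn units -0.02; then (after turn) x -1.093 y -4.079 z 0.157 units
```

carry_out(rows=[[1, -0.22, -0.8, 0, 0], [1, -0.22, -0.8, 0, 0], [1, -0.22, -0.8, 0, 0], [1, -0.22, -0.8, 0, 0], [1, -0.15, -0.6, 0, 0], [1, 0, 0, 0, 0], [1, 0, 0, 0, 0]])

```text
time: 21.77
ee_pos: [0.5623, 0.1749, 0.0738]
eef_rot: [0.768, -0.64, -0.004, 0.015]
ft_force: [-0.6, -0.9, -1.8]
width: 0.0429
```

```bash
python3 look.py blue_mat .003; python3 plan.py 0.568 0.179 0.042 -79.3
```

```text
blue_mat 0.78 [315. 230. 115.  94.] c mm [577.4 180.9] size [54.  67.2] ang 16.7
pin 0.84 [315. 238.] [0.5705 0.1788]
t21.92 pos [0.5617 0.1743 0.0747] yaw -79.5 w 0.0428 F [-0.6 -0.5 -1.7] tilt [-0.026 -0.018 -0.999]
turn units -0.05; then (after turn) x -0.114 y -0.234 z 1.089 units
```

carry_out(rows=[[1, -0.12, -0.32, 0.2, 0], [1, 0, 0, 0.5, 0], [1, 0, 0, 0.25, 0], [1, 0, 0, 0, 0]])

```text
time: 22.25
ee_pos: [0.5746, 0.1813, 0.0556]
eef_rot: [0.768, -0.64, 0.001, 0.009]
ft_force: [-0.1, -0.5, -1.8]
width: 0.0431
```

```bash
python3 plan.py 0.570 0.179 0.038 -79.3
```

```text
t22.25 pos [0.5746 0.1813 0.0556] yaw -79.6 w 0.0431 F [-0.1 -0.5 -1.8] tilt [-0.01  -0.014 -1.   ]
turn units -0.06; then (after turn) x 0.047 y 0.165 z 0.587 units
```

carry_out(rows=[[1, 0, 0.15, 0.4, 0], [1, 0, 0, 0.2, 0], [1, 0, 0, 0, 0]])

```text
time: 22.5
ee_pos: [0.5758, 0.1814, 0.0473]
eef_rot: [0.768, -0.64, 0.007, 0.002]
ft_force: [0.2, -0.3, -1.7]
width: 0.0431
```

```bash
python3 plan.py 0.570 0.179 0.037 -79.3
```

```text
t22.50 pos [0.5758 0.1814 0.0473] yaw -79.7 w 0.0431 F [ 0.2 -0.3 -1.7] tilt [ 0.008 -0.011 -1.   ]
turn units -0.07; then (after turn) x 0.042 y 0.206 z 0.343 units
```

carry_out(rows=[[1, 0, 0.2, 0.25, 0], [1, 0, 0, 0.15, 0], [1, 0, 0, 0, 0]])

```text
time: 22.75
ee_pos: [0.5749, 0.1809, 0.0435]
eef_rot: [0.767, -0.641, 0.012, -0.004]
ft_force: [-0.4, -0.3, -0.6]
width: 0.0439
```

```bash
python3 plan.py 0.570 0.179 0.037 -79.3
```

```text
t22.75 pos [0.5749 0.1809 0.0435] yaw -79.7 w 0.0439 F [-0.4 -0.3 -0.6] tilt [ 0.024 -0.008 -1.   ]
turn units -0.09; then (after turn) x 0.033 y 0.171 z 0.216 units
```

carry_out(rows=[[1, 0, 0.12, 0.15, 0], [1, 0, 0, 0, 0]])

```text
time: 22.92
ee_pos: [0.574, 0.1804, 0.0423]
eef_rot: [0.767, -0.641, 0.015, -0.008]
ft_force: [0.4, -0.4, -1.7]
width: 0.0432
```

```bash
python3 plan.py 0.570 0.179 0.037 -79.3; python3 -c "
from h import *
im=camera('scene');cv2.imwrite('pics/s1.png',cv2.resize(im[120:300,270:470],None,fx=4,fy=3.3))"
```

```text
t22.92 pos [0.574  0.1804 0.0423] yaw -79.8 w 0.0432 F [ 0.4 -0.4 -1.7] tilt [ 0.033 -0.007 -0.999]
turn units -0.10; then (after turn) x 0.020 y 0.140 z 0.176 units
```

View pics/s1.png

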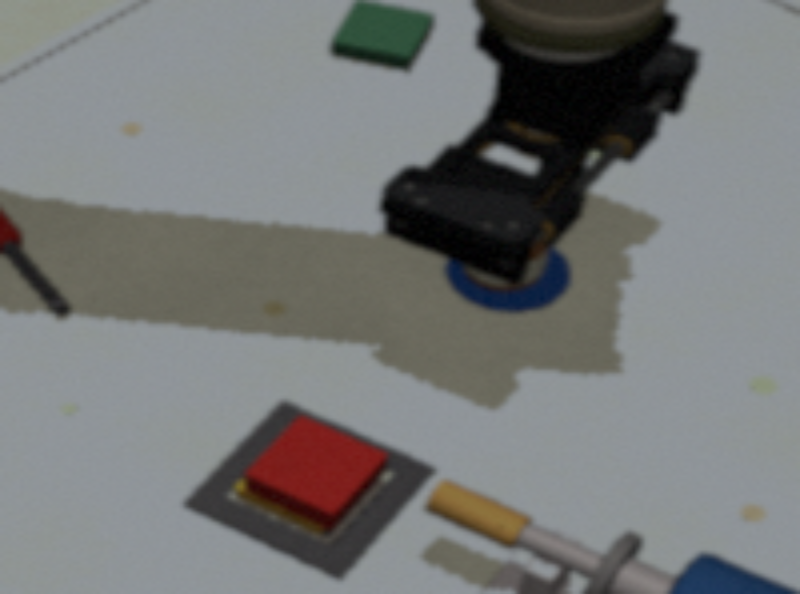

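The jar's base sits over the mat (crop about (505,275)). Both plates look square on the hearth, and green is untouched. A little lower, then release.

carry_out(rows=[[1, 0, 0.13, 0.2, 0], [1, 0, 0, 0.1, 0]])

```text
time: 23.13
ee_pos: [0.5745, 0.1804, 0.0388]
eef_rot: [0.767, -0.641, 0.018, -0.012]
ft_force: [-14.5, -3.4, 29.0]
width: 0.0433
```

```bash
python3 plan.py 0.570 0.179 0.037 -79.3;python3 -c "
from h import *
for _ in range(3): camera('wrist');print(read_state()['ft_force'])"
```

```text
t23.13 pos [0.5745 0.1804 0.0388] yaw -79.8 w 0.0433 F [-14.5  -3.4  29. ] tilt [ 0.043 -0.004 -0.999]
turn units -0.11; then (after turn) x 0.018 y 0.155 z 0.059 units
[-6.36771883 -2.78935988 26.78152124]
[-7.14073024 -2.43427329 24.83139693]
[-7.57507313 -3.32789996 25.06341843]
```

carry_out(rows=[[1, 0, 0, -0.06, 0], [-0.6, 0, 0, 0, 0], [-0.8, 0, 0, 0, 0], [-1, 0, 0, 0, 0], [-1, 0, 0, -0.4, 0], [-1, 0, 0, -0.9, 0], [-1, 0, 0, -0.9, 0], [-1, 0, 0, -0.9, 0], [-1, 0, 0, -0.4, 0], [-1, 0, 0, 0, 0], [-1, 0, 0, 0, 0]])

```text
time: 24.2
ee_pos: [0.5645, 0.1792, 0.1483]
eef_rot: [0.767, -0.641, 0.015, -0.008]
ft_force: [0.8, -0.1, -1.1]
width: 0.0865
```

```bash
python3 look.py jar .063 w6.png; python3 plan.py 0.42 -0.138 0.16 -79.3
```

```text
jar 0.69 [323. 243.  67.  79.] c mm [570.6 178. ] size [51.8 43.1] ang 10.0
t24.35 pos [0.5639 0.1789 0.1466] yaw -79.8 w 0.0869 F [-0.4  0.4 -0.2] tilt [ 0.031 -0.008 -0.999]
turn units -0.10; then (after turn) x 9.490 y 6.674 z -0.445 units
```

View pics/w6.png

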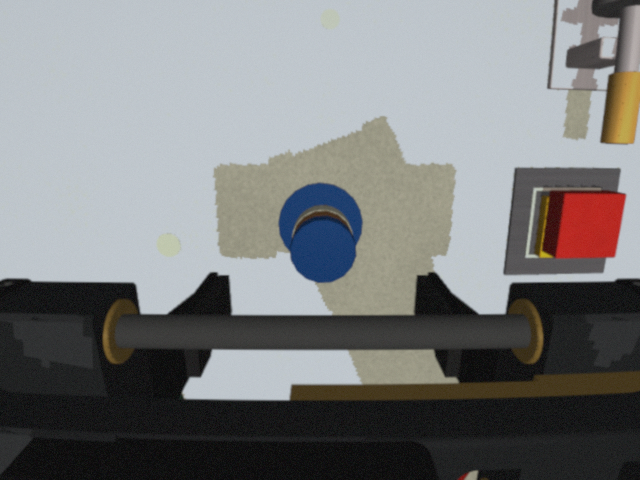

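Jar is upright and centred on the mat: cap (323,248), mat (321,220). Now the crucible.

carry_out(rows=[[-1, 0.79, 0.55, -0.04, 0], [-1, 0.79, 0.55, -0.04, 0], [-1, 0.79, 0.55, -0.04, 0], [-1, 0.79, 0.55, -0.04, 0], [-1, 0.79, 0.55, -0.04, 0], [-1, 0.79, 0.55, -0.04, 0], [-1, 0.79, 0.55, -0.04, 0], [-1, 0.79, 0.55, -0.04, 0], [-1, 0.79, 0.55, -0.04, 0], [-1, 0.79, 0.55, -0.04, 0], [-1, 0.79, 0.55, 0, 0], [-1, 0.6, 0.5, 0, 0], [-1, 0, 0, 0, 0], [-1, 0, 0, 0, 0]])

```text
time: 25.52
ee_pos: [0.4021, -0.1427, 0.1399]
eef_rot: [0.767, -0.641, 0.001, -0.001]
ft_force: [-0.0, 1.2, -0.8]
width: 0.0869
```

```bash
python3 look.py crucible .032 w7.png; python3 plan.py 0.446 -0.138 0.07 -79.3
```

```text
crucible 0.81 [332. 175.  60.  58.] c mm [ 447.5 -140.6] size [40.5 39.3] ang 10.2
pin 0.94 [329. 171.] [ 0.4471 -0.1413]
t25.67 pos [ 0.4031 -0.1414  0.1403] yaw -79.6 w 0.0869 F [ 0.1  0.5 -0.5] tilt [ 0.004 -0.001 -1.   ]
turn units -0.05; then (after turn) x 0.155 y -1.424 z 2.342 units
```

View pics/w7.png

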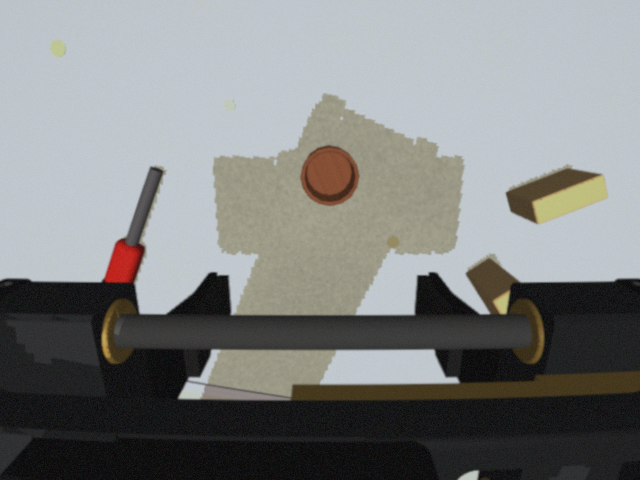

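Crucible at (330,175) → (0.447,-0.140), tilt back to zero. Descend.

carry_out(rows=[[-1, 0.1, -0.75, 0, 0], [-1, 0.1, -0.7, 0, 0], [-1, 0, 0, 0.7, 0], [-1, 0, 0, 0.9, 0], [-1, 0, 0, 0.6, 0], [-1, 0, 0, 0, 0]])

```text
time: 26.17
ee_pos: [0.454, -0.1319, 0.0724]
eef_rot: [0.772, -0.636, 0.003, -0.003]
ft_force: [-0.2, -0.1, -0.1]
width: 0.0872
```

```bash
python3 plan.py 0.447 -0.140 0.023 -79.3
```

```text
t26.17 pos [ 0.454  -0.1319  0.0724] yaw -78.9 w 0.0872 F [-0.2 -0.1 -0.1] tilt [ 0.008  0.001 -1.   ]
turn units 0.08; then (after turn) x 0.221 y 0.281 z 1.648 units
```

carry_out(rows=[[-1, 0.22, 0.25, 0.3, 0], [-1, 0, 0, 0.7, 0], [-1, 0, 0, 0.5, 0], [-1, 0, 0, 0.1, 0], [-1, 0, 0, 0, 0]])

```text
time: 26.58
ee_pos: [0.4495, -0.1391, 0.0244]
eef_rot: [0.774, -0.633, 0.004, -0.003]
ft_force: [0.5, 0.2, -0.4]
width: 0.0868
```

```bash
python3 plan.py 0.447 -0.140 0.023 -79.3
```

```text
t26.58 pos [ 0.4495 -0.1391  0.0244] yaw -78.6 w 0.0868 F [ 0.5  0.2 -0.4] tilt [ 0.01   0.001 -1.   ]
turn units 0.14; then (after turn) x 0.015 y 0.087 z 0.047 units
```

carry_out(rows=[[1, 0, 0.08, 0.05, 0], [1, 0, 0, 0, 0], [1, 0, 0, 0, 0], [1, 0, 0, 0, 0], [1, 0, 0, 0, 0], [1, 0, 0, 0, 0], [1, 0, 0, 0, 0]])

```text
time: 27.17
ee_pos: [0.4493, -0.1407, 0.0274]
eef_rot: [0.774, -0.633, 0.007, -0.004]
ft_force: [-0.0, -0.2, 0.5]
width: 0.0483
```

```bash
python3 plan.py 0.60 -0.04 0.12 -79.3
```

```text
t27.17 pos [ 0.4493 -0.1407  0.0274] yaw -78.6 w 0.0483 F [-0.  -0.2  0.5] tilt [ 0.016 -0.001 -1.   ]
turn units 0.14; then (after turn) x -2.365 y -5.560 z -3.088 units
```

carry_out(rows=[[1, 0, 0.05, 0.1, 0], [1, 0, 0, 0, 0], [1, 0, 0, 0, 0], [1, 0, 0, 0, 0]])

```text
time: 27.5
ee_pos: [0.4482, -0.141, 0.0244]
eef_rot: [0.774, -0.633, 0.007, -0.005]
ft_force: [0.4, -0.1, 1.7]
width: 0.0397
```

```bash
python3 plan.py 0.60 -0.04 0.12 -79.3
```

```text
t27.50 pos [ 0.4482 -0.141   0.0244] yaw -78.6 w 0.0397 F [ 0.4 -0.1  1.7] tilt [ 0.017 -0.002 -1.   ]
turn units 0.14; then (after turn) x -2.369 y -5.597 z -3.186 units
```

Gripped at TCP z 0.0244 (39.7 mm). Carry towards the stack.

carry_out(rows=[[1, 0, 0, -0.5, 0], [1, 0, 0, -0.9, 0], [1, 0, 0, -0.9, 0], [1, 0, 0, -0.8, 0], [1, -0.35, -0.8, 0, 0.14], [1, -0.35, -0.8, 0, 0], [1, -0.35, -0.8, 0, 0], [1, -0.35, -0.8, 0, 0], [1, -0.35, -0.8, 0, 0], [1, -0.35, -0.8, 0, 0], [1, -0.3, -0.6, 0, 0], [1, 0, 0, 0, 0], [1, 0, 0, 0, 0]])

```text
time: 28.58
ee_pos: [0.5941, -0.0363, 0.1191]
eef_rot: [0.768, -0.64, 0.003, -0.002]
ft_force: [0.4, -0.4, -1.9]
width: 0.0396
```

```bash
python3 look.py red_plate .034 w8.png; python3 plan.py 0.608 -0.018 0.075 -79.3
```

```text
red_plate 0.73 [297. 219.  75.  80.] c mm [612.5 -19.5] size [52.1 50.7] ang 10.3
pin 0.85 [299. 213.] [ 0.608  -0.0178]
t28.73 pos [ 0.5934 -0.0376  0.1196] yaw -79.7 w 0.0396 F [-0.1 -0.2 -0.9] tilt [ 0.008 -0.    -1.   ]
turn units -0.08; then (after turn) x -0.550 y -0.600 z 1.486 units
```

View pics/w8.png

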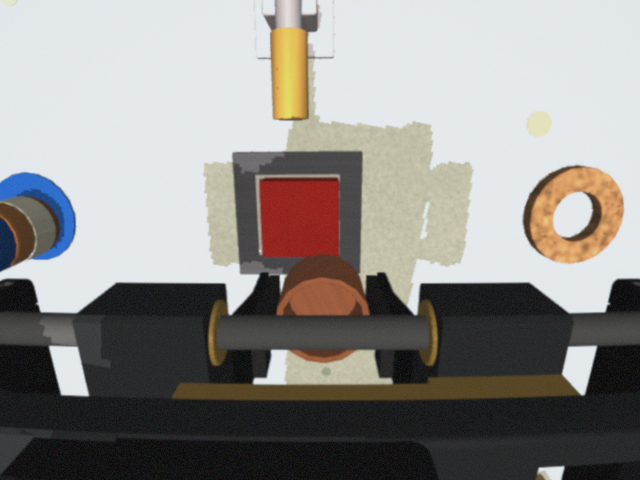

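Red square at (299,217) inside the outline, crucible upright in the jaws. I place it.

carry_out(rows=[[1, -0.55, -0.6, 0, 0], [1, 0, 0, 0.6, 0], [1, 0, 0, 0.6, 0], [1, 0, 0, 0.4, 0], [1, 0, 0, 0, 0]])

```text
time: 29.15
ee_pos: [0.607, -0.0236, 0.0718]
eef_rot: [0.765, -0.644, 0.005, -0.002]
ft_force: [-0.9, 0.1, -0.6]
width: 0.0395
```

```bash
python3 plan.py 0.608 -0.018 0.0585 -79.3
```

```text
t29.15 pos [ 0.607  -0.0236  0.0718] yaw -80.1 w 0.0395 F [-0.9  0.1 -0.6] tilt [ 0.009 -0.004 -1.   ]
turn units -0.17; then (after turn) x -0.178 y -0.067 z 0.443 units
```

carry_out(rows=[[1, -0.17, -0.05, 0.2, 0], [1, 0, 0, 0.15, 0], [1, 0, 0, 0, 0]])

```text
time: 29.4
ee_pos: [0.6072, -0.02, 0.0614]
eef_rot: [0.764, -0.645, 0.005, -0.001]
ft_force: [0.4, 0.3, -1.5]
width: 0.0397
```

```bash
python3 plan.py 0.608 -0.018 0.0585 -79.3
```

```text
t29.40 pos [ 0.6072 -0.02    0.0614] yaw -80.3 w 0.0397 F [ 0.4  0.3 -1.5] tilt [ 0.009 -0.005 -1.   ]
turn units -0.20; then (after turn) x -0.059 y -0.039 z 0.098 units
```

carry_out(rows=[[1, -0.05, -0.03, 0.1, 0], [1, 0, 0, 0, 0]])

```text
time: 29.57
ee_pos: [0.6083, -0.0184, 0.0591]
eef_rot: [0.764, -0.645, 0.006, -0.001]
ft_force: [-0.4, -0.1, -2.1]
width: 0.0397
```

```bash
python3 plan.py 0.608 -0.018 0.0585 -79.3
```

```text
t29.57 pos [ 0.6083 -0.0184  0.0591] yaw -80.3 w 0.0397 F [-0.4 -0.1 -2.1] tilt [ 0.011 -0.005 -1.   ]
turn units -0.20; then (after turn) x -0.016 y 0.006 z 0.021 units
```

carry_out(rows=[[1, 0, 0, 0.06, 0], [1, 0, 0, 0.0, 0], [-0.4, 0, 0, 0, 0], [-0.8, 0, 0, 0, 0], [-1, 0, 0, 0, 0], [-1, 0, 0, -0.3, 0], [-1, 0, 0, -0.9, 0], [-1, 0, 0, -0.9, 0], [-1, 0, 0, -0.9, 0], [-1, 0, 0, 0, 0], [-1, 0, 0, 0, 0]])

```text
time: 30.48
ee_pos: [0.608, -0.0177, 0.1559]
eef_rot: [0.764, -0.645, 0.007, -0.002]
ft_force: [0.3, 0.4, -0.6]
width: 0.0851
```

```bash
python3 look.py crucible .066 w9.png; python3 plan.py 0.34 -0.28 0.16 -44.5
```

```text
crucible 0.88 [324. 244.  59.  66.] c mm [611.3 -20. ] size [44.8 39.1] ang 9.5
pin 0.96 [327. 235.] [ 0.6002 -0.0253]
t30.63 pos [ 0.6076 -0.0178  0.1544] yaw -80.3 w 0.0867 F [-0.2  0.2 -0.5] tilt [ 0.012 -0.005 -1.   ]
turn units -7.16; then (after turn) x -0.235 y 12.486 z -0.188 units
```

View pics/w9.png

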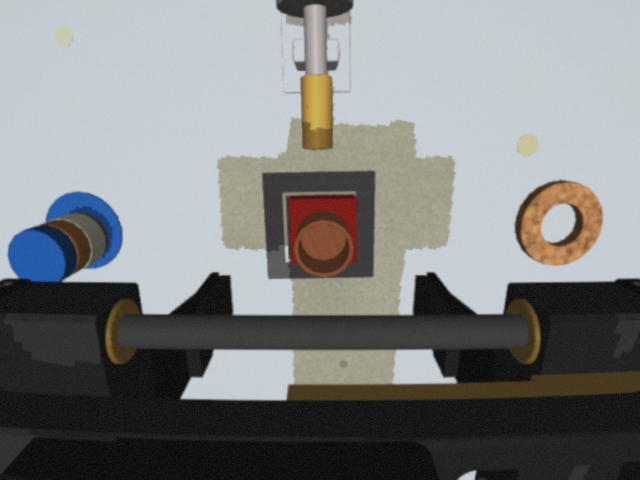

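Crucible stands upright on red in the outline (324,244). Now the shield.

carry_out(rows=[[-1, 0, 0, -0.2, -1], [-1, 0, 0, -0.1, -1], [-1, 0, 0, -0.1, -1], [-1, 0, 0, -0.1, -1], [-1, 0, 0, -0.1, -1], [-1, 0, 0, 0, -1], [-1, 0, 0, 0, -1], [-1, 0, 0, 0, 0]])

```text
time: 31.3
ee_pos: [0.6028, -0.0177, 0.1639]
eef_rot: [0.929, -0.371, -0.001, 0.003]
ft_force: [0.2, -0.1, 0.7]
width: 0.0868
```

```bash
python3 plan.py 0.34 -0.32 0.15 -44.5
```

```text
t31.30 pos [ 0.6028 -0.0177  0.1639] yaw -43.6 w 0.0868 F [ 0.2 -0.1  0.7] tilt [-0.004 -0.004 -1.   ]
turn units 0.18; then (after turn) x 0.816 y 13.326 z 0.464 units
```

carry_out(rows=[[-1, 0.06, 0.95, 0, 0.18], [-1, 0.06, 0.95, 0, 0], [-1, 0.06, 0.95, 0, 0], [-1, 0.06, 0.95, 0, 0], [-1, 0.06, 0.95, 0, 0], [-1, 0.06, 0.95, 0, 0], [-1, 0.06, 0.95, 0, 0], [-1, 0.06, 0.95, 0, 0], [-1, 0.06, 0.95, 0, 0], [-1, 0.06, 0.95, 0, 0], [-1, 0.06, 0.95, 0, 0], [-1, 0.06, 0.95, 0, 0], [-1, 0.06, 0.95, 0, 0], [-1, 0, 0.5, 0, 0], [-1, 0, 0, 0, 0], [-1, 0, 0, 0, 0]])

```text
time: 32.63
ee_pos: [0.3247, -0.3126, 0.154]
eef_rot: [0.915, -0.403, -0.011, -0.0]
ft_force: [0.3, 0.2, 0.3]
width: 0.0868
```

```bash
python3 look.py shield .055 w10.png; python3 plan.py 0.367 -0.291 0.1 -45
```

```text
shield 0.88 [354. 176.  46. 110.] c mm [ 370.3 -298.1] size [70. 25.] ang 46.3
shield 0.58 [420. 287.  93.  55.] c mm [ 333.3 -374.3] size [41.  30.1] ang 42.8
shield 0.56 [453.  78.  93.  42.] c mm [ 455.3 -301.5] size [22.  55.2] ang 32.6
pin 0.89 [345. 172.] [ 0.3653 -0.2977]
pin 0.63 [443.  82.] [ 0.4642 -0.3058]
t32.78 pos [ 0.3259 -0.3117  0.1542] yaw -47.2 w 0.0870 F [1.2 0.1 0.2] tilt [-0.019  0.009 -1.   ]
turn units -0.45; then (after turn) x 0.481 y -1.458 z 1.805 units
```

View pics/w10.png

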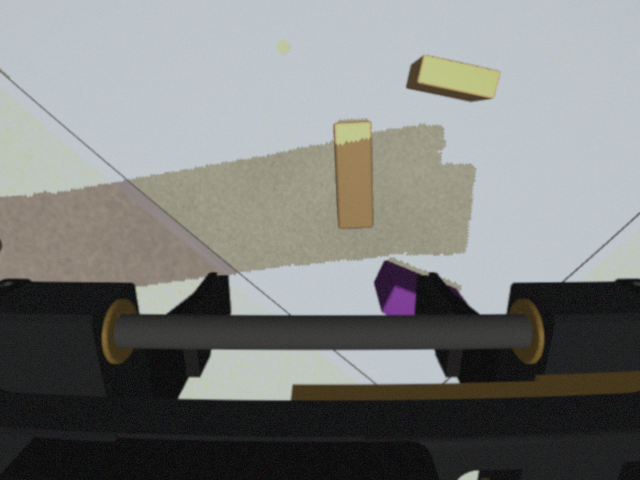

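Shield seen top-down at (354,176), 25×70 mm, so it is the right (larger cream) brick; small cream at (453,78) and purple at (405,290) are clear of the fingers.

```bash
python3 plan.py 0.369 -0.297 0.1 -44.5
```

```text
t32.78 pos [ 0.3259 -0.3117  0.1542] yaw -47.2 w 0.0870 F [1.2 0.1 0.2] tilt [-0.019  0.009 -1.   ]
turn units -0.55; then (after turn) x 0.681 y -1.358 z 1.805 units
```

carry_out(rows=[[-0.4, 0, 0, 0, -0.55], [-0.4, 0.34, -0.68, 0, 0], [-0.4, 0.34, -0.68, 0, 0], [-0.4, 0, 0, 0.8, 0], [-0.4, 0, 0, 0.8, 0], [-0.4, 0, 0, 0, 0]])

```text
time: 33.28
ee_pos: [0.3766, -0.2903, 0.1051]
eef_rot: [0.927, -0.374, -0.008, -0.001]
ft_force: [-1.1, 0.9, -0.8]
width: 0.0625
```

```bash
python3 plan.py 0.369 -0.297 0.034 -44.5
```

```text
t33.28 pos [ 0.3766 -0.2903  0.1051] yaw -43.9 w 0.0625 F [-1.1  0.9 -0.8] tilt [-0.014  0.008 -1.   ]
turn units 0.12; then (after turn) x -0.024 y 0.339 z 2.370 units
```

carry_out(rows=[[-0.4, 0, 0.3, 0.5, 0.12], [-0.4, 0, 0, 0.9, 0], [-0.4, 0, 0, 0.7, 0], [-0.4, 0, 0, 0.1, 0], [-0.4, 0, 0, 0, 0]])

```text
time: 33.7
ee_pos: [0.3739, -0.2935, 0.0407]
eef_rot: [0.926, -0.376, -0.007, -0.002]
ft_force: [1.2, 0.5, 0.0]
width: 0.0607
```

```bash
python3 plan.py 0.369 -0.297 0.034 -44.5
```

```text
t33.70 pos [ 0.3739 -0.2935  0.0407] yaw -44.2 w 0.0607 F [1.2 0.5 0. ] tilt [-0.012  0.008 -1.   ]
turn units 0.06; then (after turn) x -0.035 y 0.197 z 0.223 units
```

carry_out(rows=[[1, 0, 0.18, 0.2, 0], [1, 0, 0, 0, 0], [1, 0, 0, 0, 0], [1, 0, 0, 0, 0], [1, 0, 0, 0, 0], [1, 0, 0, 0, 0], [1, 0, 0, 0, 0], [1, 0, 0, 0, 0]])

```text
time: 34.37
ee_pos: [0.373, -0.2992, 0.0405]
eef_rot: [0.927, -0.376, -0.004, -0.001]
ft_force: [-0.0, -0.3, -1.1]
width: 0.0239
```

```bash
python3 plan.py 0.58 0.06 0.16 -79.3
```

```text
t34.37 pos [ 0.373  -0.2992  0.0405] yaw -44.2 w 0.0239 F [-0.  -0.3 -1.1] tilt [-0.006  0.004 -1.   ]
turn units 7.02; then (after turn) x -10.484 y -9.003 z -3.985 units
```

Gripped (23.9 mm, TCP z 0.0405). Lift and turn.

carry_out(rows=[[1, 0, 0, -0.5, 0], [1, 0, 0, -0.9, 0], [1, 0, 0, -0.9, 0], [1, 0, 0, -0.9, 1], [1, 0, 0, -0.7, 1], [1, 0, 0, -0.2, 1], [1, 0, 0, -0.1, 1], [1, 0, 0, -0.1, 1], [1, 0, 0, -0.1, 1], [1, 0, 0, -0.1, 1], [1, 0, 0, 0, 0]])

```text
time: 35.28
ee_pos: [0.3726, -0.2984, 0.1815]
eef_rot: [0.761, -0.648, -0.005, 0.0]
ft_force: [-0.0, -0.2, -1.8]
width: 0.0237
```

```bash
python3 plan.py 0.57 0.06 0.16 -79.3
```

```text
t35.28 pos [ 0.3726 -0.2984  0.1815] yaw -80.8 w 0.0237 F [-0.  -0.2 -1.8] tilt [-0.008  0.006 -1.   ]
turn units -0.30; then (after turn) x -10.518 y -8.683 z 0.717 units
```

carry_out(rows=[[1, -0.81, -0.67, 0, -0.3], [1, -0.81, -0.67, 0, 0], [1, -0.81, -0.67, 0, 0], [1, -0.81, -0.67, 0, 0], [1, -0.81, -0.67, 0, 0], [1, -0.81, -0.67, 0, 0], [1, -0.81, -0.67, 0, 0], [1, -0.81, -0.67, 0, 0], [1, -0.81, -0.67, 0, 0], [1, -0.81, -0.67, 0, 0], [1, -0.81, -0.67, 0, 0], [1, -0.81, -0.67, 0, 0], [1, -0.5, -0.4, 0, 0], [1, 0, 0, 0, 0], [1, 0, 0, 0, 0]])

```text
time: 36.53
ee_pos: [0.5641, 0.0689, 0.177]
eef_rot: [0.784, -0.621, -0.008, 0.001]
ft_force: [0.4, -0.5, -1.2]
width: 0.0237
```

```bash
python3 look.py blue_mat .003;  python3 look.py hearth .004; python3 plan.py 0.59 0.082 0.1 -79.3
```

```text
blue_mat 0.73 [202. 180.  75.  80.] c mm [577.3 174. ] size [68.5 52.2] ang 54.0
blue_mat 0.64 [435. 190. 116. 107.] c mm [607.4 -17.8] size [90.6 90.3] ang 10.3
hearth 0.59 [433. 188. 116. 110.] c mm [607.2 -17.1] size [91.1 91.4] ang 10.0
t36.83 pos [0.5641 0.0666 0.1777] yaw -77.1 w 0.0236 F [-0.5  0.3 -0.6] tilt [-0.011  0.008 -1.   ]
turn units 0.43; then (after turn) x -0.344 y -0.943 z 2.591 units
```

carry_out(rows=[[1, 0, 0, 0, 0.45], [1, -0.3, -0.94, 0, 0], [1, 0, 0, 0.8, 0], [1, 0, 0, 0.9, 0], [1, 0, 0, 0.7, 0], [1, 0, 0, 0, 0], [1, 0, 0, 0, 0]])

```text
time: 37.42
ee_pos: [0.5914, 0.0745, 0.1059]
eef_rot: [0.766, -0.642, -0.004, 0.0]
ft_force: [0.5, 0.0, 0.1]
width: 0.024
```

```bash
python3 plan.py 0.590 0.081 0.0405 -79.6
```

```text
t37.42 pos [0.5914 0.0745 0.1059] yaw -80.0 w 0.0240 F [0.5 0.  0.1] tilt [-0.006  0.005 -1.   ]
turn units -0.07; then (after turn) x -0.220 y 0.008 z 2.180 units
```

carry_out(rows=[[1, -0.2, 0, 0.4, 0], [1, 0, 0, 0.7, 0], [1, 0, 0, 0.6, 0], [1, 0, 0, 0.1, 0], [1, 0, 0, 0, 0]])

```text
time: 37.83
ee_pos: [0.593, 0.081, 0.0551]
eef_rot: [0.766, -0.643, -0.001, -0.003]
ft_force: [1.0, -0.2, -0.8]
width: 0.0239
```

```bash
python3 plan.py 0.590 0.081 0.0405 -79.6
```

```text
t37.83 pos [0.593  0.081  0.0551] yaw -80.1 w 0.0239 F [ 1.  -0.2 -0.8] tilt [ 0.002  0.005 -1.   ]
turn units -0.10; then (after turn) x -0.019 y 0.099 z 0.486 units
```

carry_out(rows=[[1, 0, 0.1, 0.3, -0.1], [1, 0, 0, 0.1, 0], [1, 0, 0, 0, 0]])

```text
time: 38.08
ee_pos: [0.5913, 0.081, 0.045]
eef_rot: [0.769, -0.64, 0.001, -0.004]
ft_force: [0.4, -0.1, -0.2]
width: 0.0235
```

```bash
python3 plan.py 0.590 0.081 0.0405 -79.6
```

```text
t38.08 pos [0.5913 0.081  0.045 ] yaw -79.5 w 0.0235 F [ 0.4 -0.1 -0.2] tilt [ 0.006  0.005 -1.   ]
turn units 0.01; then (after turn) x -0.008 y 0.042 z 0.149 units
```

carry_out(rows=[[1, 0, 0.04, 0.15, 0], [1, 0, 0, 0, 0]])

```text
time: 38.25
ee_pos: [0.5906, 0.0809, 0.0412]
eef_rot: [0.769, -0.64, 0.001, -0.004]
ft_force: [-0.4, 0.2, -0.8]
width: 0.0236
```

```bash
python3 plan.py 0.590 0.081 0.0405 -79.6
```

```text
t38.25 pos [0.5906 0.0809 0.0412] yaw -79.5 w 0.0236 F [-0.4  0.2 -0.8] tilt [ 0.007  0.005 -1.   ]
turn units 0.01; then (after turn) x -0.008 y 0.018 z 0.023 units
```

carry_out(rows=[[1, 0, 0, 0.08, 0], [1, 0, 0, 0, 0], [-0.2, 0, 0, 0, 0], [-0.3, 0, 0, 0, 0], [-0.3, 0, 0, 0, 0], [-0.3, 0, 0, -0.3, 0], [-0.3, 0, 0, -0.8, 0], [-0.3, 0, 0, -0.9, 0], [-0.3, 0, 0, -0.9, 0], [-0.3, 0, 0, -0.9, 0], [-0.3, 0, 0, -0.9, 0], [-0.3, 0, 0.8, -0.5, 0], [-0.3, 0, 0.9, 0, 0], [-0.3, 0, 0.9, 0, 0], [-0.3, 0, 0.9, 0, 0], [-0.3, 0, 0.9, 0, 0], [-0.3, 0, 0.9, 0, 0], [-0.3, 0, 0, 0, 0], [-0.3, 0, 0, 0, 0]])

```text
time: 39.83
ee_pos: [0.4273, 0.0516, 0.2101]
eef_rot: [0.769, -0.639, 0.005, -0.008]
ft_force: [0.1, -0.4, -0.1]
width: 0.0565
```

```bash
python3 m.py | grep -v torch | awk '$3>0.5'; python3 plan.py 0.4 0.08 0.2 -79
python3 - <<'E'
from h import *
a=camera('top')[150:320,110:410]; b=camera('scene')[110:300,240:440]
cv2.imwrite('pics/f1.png',cv2.resize(a,None,fx=2.6,fy=2.6,interpolation=2)); cv2.imwrite('pics/f2.png',cv2.resize(b,None,fx=3.1,fy=3.1,interpolation=2))
E
```

```text
hearth scene 0.92 [348. 271.  60.  50.] rect mm c [606.4 -16.7] size [89.5 90.6] ang 10.8
hearth top 0.95 [331. 190.  49.  44.] rect mm c [603.7 -17.9] size [90.  90.3] ang 10.5
hearth top 0.72 [283. 194.  17.  28.] rect mm c [601.5  82.3] size [71.9 28. ] ang 11.2
blue_mat top 0.75 [241. 206.  28.  17.] rect mm c [576.3 154.9] size [42.5 12.3] ang 22.9
green_plate scene 0.96 [368. 130.  26.  20.] rect mm c [378.9 291.4] size [56.6 67.2] ang 23.9
green_plate top 0.95 [184. 298.  30.  28.] rect mm c [373.3 293.4] size [51.2 54.9] ang 22.6
red_plate top 0.53 [331. 188.  24.  29.] rect mm c [609.3 -19.8] size [55.8 52.7] ang 9.8
crucible scene 0.87 [349. 256.  22.  27.] rect mm c [598.6  -8. ] size [38.5 60.3] ang 42.0
crucible top 0.88 [331. 187.  18.  21.] rect mm c [609.4 -20.1] size [38.4 43.5] ang 90.0
jar scene 0.67 [397. 191.  23.  29.] rect mm c [575.4 159.6] size [42.1 85.1] ang 33.4
jar top 0.71 [240. 205.  26.  22.] rect mm c [564.2 175.7] size [40.1 49.1] ang 10.8
jar top 0.71 [241. 205.  33.  24.] rect mm c [568.6 150.9] size [51.9 18.3] ang 29.2
shield scene 0.98 [ 89. 302.  42.  45.] rect mm c [ 354.6 -407.4] size [62.5 82.2] ang 19.9
shield scene 0.65 [182. 308.  23.  40.] rect mm c [ 480.5 -308.4] size [34.1 68.5] ang 33.2
shield scene 0.61 [375. 227.  37.  40.] rect mm c [601.7  64.5] size [81.7 61.4] ang 12.0
shield top 0.86 [466. 255.  32.  19.] rect mm c [ 459.8 -294.9] size [22.2 65.3] ang 30.2
shield top 0.86 [517. 320.  46.  24.] rect mm c [ 333.7 -398.3] size [32.9 87. ] ang 18.2
shield top 0.83 [285. 193.  13.  28.] rect mm c [590.4  79.3] size [65.6 24.1] ang 11.7
t40.83 pos [0.4277 0.0518 0.2091] yaw -79.5 w 0.0566 F [-0.7  0.6 -0.3] tilt [ 0.016  0.007 -1.   ]
turn units -0.09; then (after turn) x -1.098 y 0.727 z 0.304 units
```

View pics/f1.png

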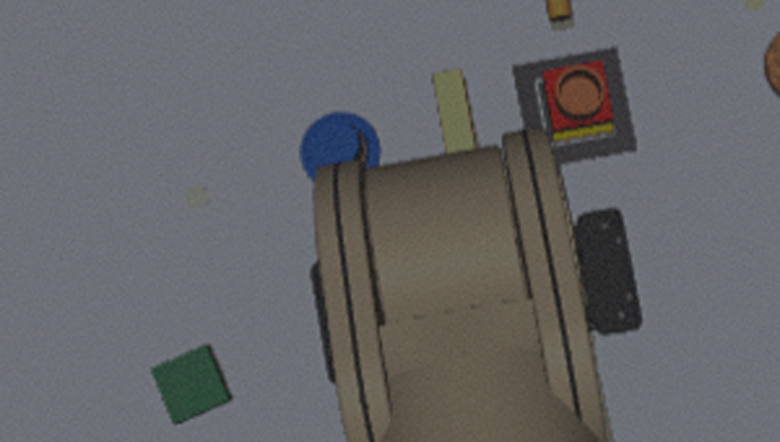

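View pics/f2.png

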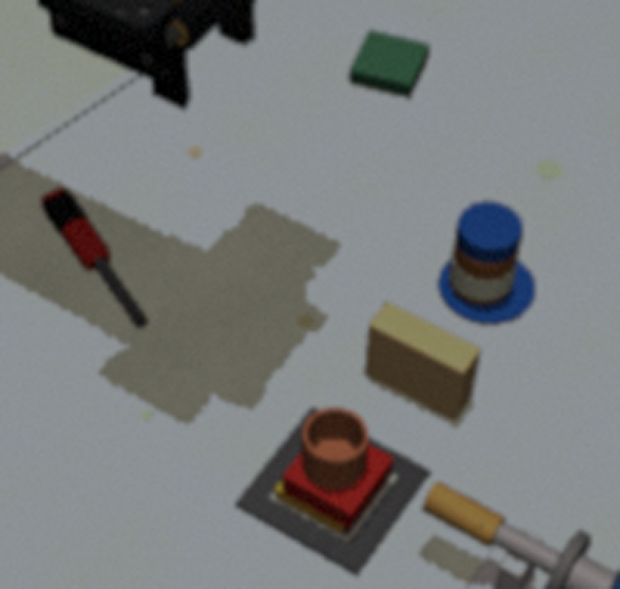

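The final views show everything upright and in place, with green untouched and the gripper clear. I hand it in.

```bash
python3 -c "
from bench import *
print(close_job())"
```

```text
the job is handed in; nothing more can be done
None
```

The torch setup is done and handed in at about 41 s of the 134 s allowed. The hand-in gives no verdict, so the figures below are from my last camera checks.

| Thing | Placed | Last check | Limit |
|---|---|---|---|
| Yellow plate, then red on top | On the hearth outline | About 3 mm (yellow) and 5 mm (red) from the hearth centre | 12 mm |
| Crucible | Upright on the red plate | About 5 mm from the hearth centre | 12 mm |
| Jar | Upright on the blue mat | About 5 mm or less from the mat centre | 15 mm |
| Shield | Upright, near (0.590, 0.080) | About 99 mm from the hearth, within 1° of square | 83–117 mm, 15° |
| Green plate | Left where it lay | Moved no more than about 1 mm, within measuring error | 30 mm |

- **Crucible height:** I set it down with its base at about 34 mm, judged from the grip height. I did not measure it again afterwards.
- **Partly hidden in the last top view:** the arm covered part of the mat, jar and shield. The scene camera showed all three in full, and the jar's centring also rests on a closer wrist-camera look just after it was placed.
- **Detectors:** in the last views they still listed the purple and small cream bricks as "shield". I ruled those out by colour and size. Views of the same thing disagreed by up to about 4 mm.
- **Arm behaviour:** the tool leaned by up to 0.07 rad during moves, mostly corrected as it came down. The jar was pressed onto the mat with about 29 N before release. That is under the 120 N wrist limit, and under the 40 N limit for the arm or gripper body.

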